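Put the basket back in the drained ultrasonic cleaner and lower its lid

TASK

The ultrasonic cleaner has been drained and wiped out, and its wire basket has dried. Put the basket back in the tank, set down squarely on its feet and not dropped, then take the lid by its handle bar and lower it gently all the way shut: do not let it fall. Leave the other things on the bench where they are.

Things in the scene. Friction and masses are not known exactly. Their poses are not given: they have to be found in the camera images.
- cleaner: Fixed ultrasonic cleaner, white housing 160 (x) x 240 (y) x 128 mm high, blue band, dark control panel on its front (-x). Origin: centre of its underside, on the bench; z up. Steel tank open at the top, inside 112 (x) x 180 (y) mm, floor at 50 mm, rim at 128 mm, its centre 10 mm towards -x of the housing's. Walls round the tank: front 14, rear 34, ends 30 mm.
- tank_floor (a point): Centre of the tank's floor, 50 mm above the bench; axes as the cleaner's.
- lid (a joint): Lid angle, rad: 0 = shut on the rim, 1.75 = leaning back on its stop, just past upright. Starts at 1.52 to 1.75. The stiff hinge holds the lid near upright (above about 1.3); when it slopes lower it falls shut if let go. Blue frame with clear window, 160 (front to back) x 240 x 14 mm, 0.28 to 0.42 kg.
- lid_hinge (a point): Middle of the lid's hinge line, fixed on the cleaner: 72 mm behind (+x of) the housing's centre, 130 mm above the bench; axes as the cleaner's. The hinge line runs along the cleaner's y; the lid opens upward and away to +x.
- lid_grip (a point): Middle of the lid's handle: round black bar 12 mm thick, 95 mm clear between its arms, parallel to the hinge, 32 mm clear gap to the lid's free edge. Turns with the lid about the hinge line; in the lid's axes at x -190, z +8 mm from lid_hinge. Lid shut: 38 mm ahead (-x) of the housing's front, 138 mm above the bench. The round bar can turn between the finger pads.
- basket: Loose steel wire basket, 92 (x) x 156 (y) mm, rim 48 mm high, rubber feet, 0.18 to 0.29 kg. Origin: centre of its underside (feet); z up. Starts on the dark green mat. Goes in the tank either way round, long side along the tank's, 10 mm play each side in x, 12 in y. Home: origin at tank_floor's height, handle 7 mm below the rim. Higher, it stops the lid.
- basket_grip (a point): Middle of the basket's rigid handle: an orange grip bar 11 wide (x) x 80 long (along the basket's y) x 10 mm high, 66 mm above the basket's underside, over its centre, free beneath; its wire arms slope down to the ends of the basket.
- mat: Fixed dark green ribbed drying mat, 200 x 210 x 5 mm, on one side of the cleaner. Origin: centre of its underside.
- tray: Fixed red parts tray, 150 x 190 x 25 mm, on the other side of the cleaner. Origin: centre of its underside. Leave alone.
- first_stage: Bystander: chromed regulator first stage, 42 mm wide, 52 mm high, standing in the tray. Origin: centre of its underside. Leave alone.
- bottle: Bystander: white bottle with a blue cap, 64 mm wide, 170 mm high. Origin: centre of its underside. Leave alone.
- wrench: Bystander: steel wrench, 150 mm long, lying on the bench along its own x. Leave alone.
Things that resemble listed ones, but are neither listed nor needed, are in the scene too. What is shaped like the basket but red is not meant.

How it is judged:
On the way, in this order (a step that is already met when the one before it is completed fails the run):
1. the basket stands home in the tank, let go, with the lid still open (z of basket in the frame of tank_floor between -0.005 and 0.005 m and horizontal distance between basket and tank_floor below 0.025 m and angle between basket's own z axis and vertical below 0.06 rad and contact force between the fingers and basket below 0.1 N and value of joint lid above 1 rad), for 0.2 s.
2. the lid is shut (value of joint lid below 0.03 rad), for 0.2 s.
At the end, for the whole second after the job is handed in: The lid is shut (within 0.03 rad) and still; the basket stands upright on the tank's floor (within 5 mm in height, 25 mm of its centre, 0.06 rad), at rest (value of joint lid below 0.03 rad and velocity of joint lid between -0.05 and 0.05 rad/s and z of basket in the frame of tank_floor between -0.005 and 0.005 m and horizontal distance between basket and tank_floor below 0.025 m and angle between basket's own z axis and vertical below 0.06 rad and linear speed of basket below 0.02 m/s); the robot touches nothing.
It fails at once if the lid falls or is slammed: it comes down faster than 1.5 rad/s within the last 0.3 rad (value of joint lid below 0.3 rad and velocity of joint lid below -1.5 rad/s).
It fails at once if the basket is dropped: it falls at over 0.45 m/s with no finger on it (linear speed of basket above 0.45 m/s and contact force between the fingers and basket below 0.1 N).
It fails at once if the first stage, the bottle or the wrench is moved by more than 30 mm (distance of any of first_stage, bottle, wrench from where it was at the start of the episode above 0.03 m).
It also fails if it takes over 64 s, if anything falls off the work surface, if the arm or the gripper's body presses on something with over 40 N, if the wrist force passes 120 N, or if a joint passes its speed limit or range.

ROBOT

A 6-joint arm with a two-finger parallel gripper is mounted at the origin on the work surface. World frame = base frame: x ahead of the robot, y to its left, z up, the work surface at z = 0. Lengths are in m, angles in rad, forces in N, time in s.
With the tool pointing down it reaches from about 0.375 to 0.925 m from the base axis. Payload 5.7 kg.
Tool frame: the origin (TCP) lies midway between the tips of the shut fingers; the grasp point (between the pads) lies 19 mm behind it; z points along the fingers, y is the line along which they close (so a half turn about z gives the same grasp; the last joint's range is limited). The gripper opens to 88 mm and grips with 3 to 60 N. Pads are 20 mm wide; open, the fingers measure 115 mm over their backs; the gripper's body (75 mm by 178 mm) begins 61 mm behind the grasp point.
Start: joints at [-1.386, 0.359, 1.51, -0, 1.272, -0.115], TCP at [0.177, -0.573, 0.223] pointing down, gripper open.
Joint ranges: [-2.97, 2.97], [-1.01, 2.36], [0.21, 2.38], [-0.96, 4.11], [0.2, 2.71], [-2.98, 2.98]. Speed limits (rad/s): [2.39, 2.39, 3.14, 3.14, 3.14, 3.14].

INTERFACE

Orientations are given as a unit quaternion [x, y, z, w].
In Python, from cell import * gives the robot as it stands. The module is installed in compiled form; this text tells all that it offers.
- The arm moves only by the shell command python3 -m creep 'ROWS' [FORCE]. ROWS is JSON, a list of rows, each a list of 3 entries, a list of its own where there are three numbers: the opening, from 0 (shut) to 1 (fully open), then the shift along the world's x, y, z in m, then the turn about the world's z in rad. A call has 1 to 12 rows; each row is the pose to reach, as a shift and turn from the pose commanded when the call began; what a row does not reach only later rows make up. A row lasts 1/12 s, in which the tool goes at most 41.7 mm and 7.16 degrees, less where a joint would pass 70% of its speed; a pose out of reach is approached as far as the arm can. A call with a gripper value outside its range is refused whole. The fingers move at their own pace and stop on an object; FORCE is the grip in N (left out, the last holds). Time passes only in rows, so rows that repeat a pose let the fingers close. It gives the time, the measured TCP pose, the force, the opening and the grip force at its end, in the units of the state.
- get_state(): the state, without advancing time (a new reading comes with each control period).
- capture(name): name is "scene" or "top"; returns (picture, depth): 480x640x3 uint8, red, green, blue; 480x640 float32, m along the optical axis (not along the pixel's ray), 0 where there is no reading.
- camera_info(name): a dict with "fovy" (degrees; the focal length in pixels is half the picture's height over the tangent of half this angle, whatever the lens; pixels are square), "cx", "cy" (the principal point, pixels), "distortion" ([k1, k2, p1, p2, k3] as OpenCV has them; the pictures are not rectified), "camera_from_world" (4x4, takes a point from world to camera coordinates). Camera axes: x right, y up, looking along -z (the intrinsics and any distortion apply to the point x, -y, -z); pixel columns grow to the right and rows downward; lengths in m; the calibration is good to about 2 mm. A picture is of the moment at which its call begins. camera_info takes no time and is no camera call.
- finish_job(): hands the job in; it is judged then, once.
Trained networks look in the newest picture that a camera, given by its name, has taken for a name from the list of things; names that differ only in an ending like _2 or _b are one class to them, and where a whole thing is asked for, a point or a joint stands for the part that bears it (a point fixed in the world has none). Each returns a list of dicts, best first, with "conf" (0 to 1); they miss things now and then, are a little off and sometimes report something else, mostly with a low value. They report only what shows in the picture. A call takes as long as a camera call. They do not tell look-alikes from the thing itself.
- find_in(camera, target): "box" ([left, top, width, height] in pixels, round what is visible of it).
- regions_of(camera, target): "region" (480x640 bool, what is visible of it) and "box" ([left, top, width, height] in pixels, round what is visible of it).
- spot_point(camera, target): "at" ([column, row] in pixels: a listed point, or the origin of a listed thing).
The state is a dict: "time": time; "q": joint angles; "joint_vel": joint speeds; "joint_efforts": joint torques, N m; "tool_pos": TCP position; "eef_rot": TCP orientation; "force": force on the tool from outside, world axes, zero at the start; "wrist_torque": the same for the moment, N m; "finger_gap": opening from 0.0 (shut) to 1.0 (fully open); "gripper_force": force on a finger pad.
Only numpy, scipy, OpenCV 4.12 (cv2) and the standard library are available. Lean on these libraries where they do the work, as an engineer would, in place of code of your own. Each camera call takes 0.05 s, during which the arm holds its last target. There are 200 camera calls.

## Working session

There is one attempt and no reset: what is moved stays moved. The work goes in short steps, Python scripts to look and compute and a shell command to move; the robot and the scene stay as the last step left them, time stands still between calls to the robot, and variables do not carry over. Pictures are saved under pics/ and viewed, at most 10 in all, crops included, and the job is handed in when it is done.

```bash
mkdir -p pics; cat > h.py <<'E'
from cell import *
import numpy as np, cv2
def pix2w(cam,uv,depth=None,z=None):
    i=camera_info(cam); f=240/np.tan(np.radians(i["fovy"])/2)
    K=np.array([[f,0,i["cx"]],[0,f,i["cy"]],[0,0,1]])
    n=cv2.undistortPoints(np.array(uv,float).reshape(-1,1,2),K,np.array(i["distortion"],float)).reshape(-1,2)
    T=np.linalg.inv(np.array(i["camera_from_world"]))
    d=np.c_[n[:,0],-n[:,1],-np.ones(len(n))]
    if depth is not None: return (d*np.array(depth).reshape(-1,1))@T[:3,:3].T+T[:3,3]
    w=d@T[:3,:3].T; s=(z-T[2,3])/w[:,2]
    return w*s[:,None]+T[:3,3]
def region_pts(cam,reg,dep):
    v,u=np.nonzero(reg&(dep>0)); return pix2w(cam,np.c_[u,v],dep[v,u]),np.c_[u,v]
E
python3 - <<'E'
from h import *
np.set_printoptions(precision=3,suppress=True)
for c in("scene","top"):
    p,d=capture(c); cv2.imwrite(f"pics/{c}0.png",p[:,:,::-1]); np.save(f"{c}d.npy",d)
    print(c,np.linalg.inv(np.array(camera_info(c)["camera_from_world"]))[:3,3])
    for t in("basket","cleaner","lid","mat","tray","bottle","first_stage","wrench"):
        for r in regions_of(c,t)[:3]:
            P,_=region_pts(c,r["region"],d)
            print(t,round(r["conf"],2),np.round(r["box"]),np.percentile(P,2,axis=0) if len(P) else'',np.percentile(P,98,axis=0) if len(P) else '')
    for t in("basket_grip","lid_grip","lid_hinge","tank_floor","basket","cleaner"):
        for r in spot_point(c,t)[:3]: print(" pt",t,round(r["conf"],2),np.round(r["at"],1))
print(get_state())
E
```

```text
scene [ 1.372 -0.282  0.891]
basket 0.92 [343. 170.  50.  37.] [ 0.156  0.328 -0.001] [0.351 0.438 0.074]
basket 0.73 [418. 168.  50.  34.] [ 0.286  0.524 -0.003] [0.423 0.709 0.072]
basket 0.68 [373. 217.  61.  41.] [0.442 0.271 0.003] [0.567 0.449 0.079]
cleaner 0.95 [254. 196. 125. 128.] [ 0.525 -0.072  0.017] [0.667 0.161 0.322]
lid 0.9 [271. 196. 102.  98.] [ 0.654 -0.069  0.13 ] [0.667 0.162 0.325]
mat 0.71 [372. 213.  74.  66.] [0.415 0.252 0.003] [0.627 0.447 0.054]
tray 0.57 [102. 273.  96.  79.] [ 0.391 -0.439  0.   ] [ 0.558 -0.249  0.027]
bottle 0.79 [169. 341.  44.  71.] [ 0.698 -0.333  0.001] [ 0.789 -0.273  0.171]
first_stage 0.88 [135. 303.  26.  24.] [ 0.49  -0.379  0.008] [ 0.531 -0.328  0.059]
wrench 0.57 [416. 288.  56.  35.] [ 0.694  0.287 -0.001] [0.83  0.353 0.011]
wrench 0.48 [374. 212.  60.  44.] [0.436 0.271 0.001] [0.568 0.459 0.078]
 pt basket_grip 0.97 [442.7 174.2]
 pt basket_grip 0.96 [367.7 178.2]
 pt basket_grip 0.79 [404.2 225.5]
 pt lid_grip 0.97 [326.4 202.1]
 pt lid_hinge 0.84 [322.1 272.9]
 pt basket 0.98 [364.9 195.9]
 pt basket 0.92 [442.2 190.
[... 1154 characters left out ...]
28.6 300.8]
 pt lid_grip 0.61 [363.8 154.5]
 pt lid_hinge 0.68 [361.6 177.6]
 pt tank_floor 0.74 [356.4 219.5]
 pt basket 0.93 [243.6 236.9]
 pt basket 0.93 [226.4 336.7]
 pt basket 0.76 [136.1 301.1]
 pt cleaner 0.57 [355.2 219.3]
{'time': 1.5, 'q': array([-1.386,  0.359,  1.51 ,  0.   ,  1.272, -0.115]), 'joint_vel': array([ 0.001,  0.001, -0.   , -0.002,  0.   ,  0.   ]), 'joint_efforts': array([  0.   , -51.533, -27.112,   0.068,   0.025,  -0.   ]), 'tool_pos': array([ 0.177, -0.573,  0.223]), 'eef_rot': array([ 0.989,  0.149,  0.   , -0.   ]), 'force': array([-0.238, -0.722, -0.876]), 'wrist_torque': array([ 0.019, -0.027, -0.022]), 'gripper_force': 0.0, 'finger_gap': 1.003691310565353}
```

View pics/scene0.png

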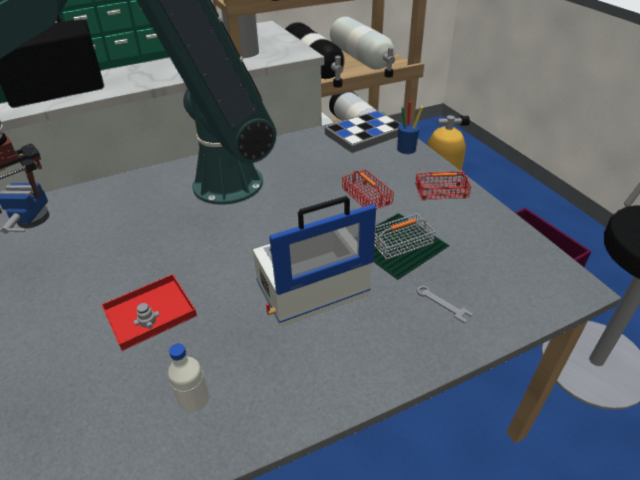

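View pics/top0.png

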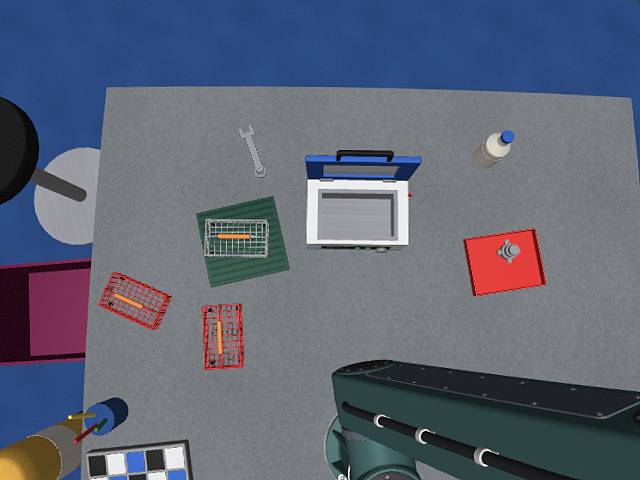

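The scene view shows the steel basket on the mat near (403,235), with red decoys behind it, and the lid upright with its handle at (326,205). In the top view the steel basket's orange bar is at (234,236), the tank at (356,215) and the lid's handle at (365,155).

```bash
python3 - <<'E'
from h import *
from scipy.spatial.transform import Rotation as R
np.set_printoptions(precision=4,suppress=True)
p=cv2.imread("pics/top0.png")[:,:,::-1].astype(int); d=np.load("topd.npy")
m=(p[:,:,0]>170)&(p[:,:,1]>70)&(p[:,:,1]<170)&(p[:,:,2]<80); m[:215]=0;m[260:]=0;m[:,:200]=0;m[:,270:]=0
v,u=np.nonzero(m); P=pix2w("top",np.c_[u,v],z=.076)
r=cv2.minAreaRect(P[:,:2].astype(np.float32)*1000); c=P[:,:2]-P[:,:2].mean(0); w,V=np.linalg.eigh(c.T@c)
print("bar n",len(u),r,P.mean(0),"axis deg",np.degrees(np.arctan2(V[1,1],V[0,1]))%180, np.median(pix2w("top",np.c_[u,v],d[v,u])[:,2]))
# white rim top: depth z in .118-.14 near cleaner
v,u=np.mgrid[140:265,295:430]; uv=np.c_[u.ravel(),v.ravel()]; W=pix2w("top",uv,d[uv[:,1],uv[:,0]])
k=(abs(W[:,2]-.128)<.006)&(p[uv[:,1],uv[:,0]].min(1)>150)
r=cv2.minAreaRect(W[k,:2].astype(np.float32)); print("rim",k.sum(),r,W[k,2].mean())
im=np.zeros(d.shape,np.uint8); im[uv[k,1],uv[k,0]]=255
cs,h=cv2.findContours(im,cv2.RETR_CCOMP,cv2.CHAIN_APPROX_NONE)
for q,hh in zip(cs,h[0]):
    if hh[3]>=0 and len(q)>50: print("hole",cv2.minAreaRect(pix2w("top",q.reshape(-1,2).astype(float),z=.128)[:,:2].astype(np.float32)))
f=(abs(W[:,2]-.05)<.006); print("floor",f.sum(),cv2.minAreaRect(W[f,:2].astype(np.float32)))
for cam in("top","scene"):
    capture(cam); dd=np.load(cam+"d.npy")
    for t in("cleaner","lid"):
        rr=regions_of(cam,t)[0]; L,_=region_pts(cam,rr["region"],dd)
        if t=="lid":
            for a in range(140,340,20):
                s=L[(L[:,2]>a/1e3)&(L[:,2]<a/1e3+.02)]
                if len(s)>5: print(cam,a,len(s),np.percentile(s[:,0],[5,50,95]),np.percentile(s[:,1],[2,50,98]))
s=get_state(); print(R.from_quat(s["eef_rot"]).as_matrix())
E
```

```text
bar n 73 ((518.3021240234375, 350.234375), (9.935711860656738, 76.91869354248047), 0.8101373910903931) [0.5189 0.352  0.076 ] axis deg 88.29326710014497 0.07511213237482561
rim 3006 ((0.5739601850509644, 0.05007782578468323), (0.2381395399570465, 0.15366584062576294), 89.97332000732422) 0.127825052139896
hole ((0.5094062685966492, -0.012803062796592712), (0.007071428932249546, 0.06577339768409729), 3.0733306407928467)
hole ((0.5561428666114807, 0.14029911160469055), (0.11603954434394836, 0.03961259871721268), 20.468576431274414)
hole ((0.568373441696167, 0.05002546310424805), (0.17783638834953308, 0.1094948947429657), 89.62419891357422)
hole ((0.625580370426178, 0.005193848162889481), (0.10729027539491653, 0.030622249469161034), 75.92818450927734)
floor 2656 ((0.5551093816757202, 0.03918411582708359), (0.1404244303703308, 0.25933006405830383), 1.816033959388733)
top 140 345 [0.6493 0.6506 0.6548] [-0.0571  0.0509  0.16  ]
top 160 236 [0.6491 0.6542 0.6553] [-0.0634  0.0519  0.1641]
top 180 250 [0.6486 0.6537 0.6549] [-0.0627  0.054   0.1635]
top 200 263 [0.6484 0.6536 0.6546] [-0.062
[... 395 characters left out ...]
60 [0.6595 0.6648 0.6673] [-0.0696  0.042   0.1616]
scene 160 683 [0.6579 0.6609 0.666 ] [-0.0692  0.0423  0.1621]
scene 180 718 [0.6574 0.6604 0.6661] [-0.0701  0.044   0.1622]
scene 200 729 [0.6573 0.66   0.6655] [-0.0695  0.0404  0.1623]
scene 220 751 [0.657  0.6596 0.6651] [-0.0686  0.0417  0.1612]
scene 240 672 [0.6573 0.6615 0.6652] [-0.0697  0.0384  0.1617]
scene 260 823 [0.6609 0.6632 0.6653] [-0.0703  0.0402  0.1625]
scene 280 587 [0.6518 0.6598 0.6643] [-0.0668  0.0393  0.1599]
scene 300 110 [0.6556 0.6603 0.6622] [-0.0079  0.0224  0.1037]
scene 320 263 [0.6537 0.6592 0.6625] [-0.0035  0.0424  0.0986]
[[ 0.9554  0.2953  0.    ]
 [ 0.2953 -0.9554  0.0001]
 [ 0.     -0.0001 -1.    ]]
```

Lid stands at about 1.56 rad. The gripper body (±89 mm along x) would meet it when the basket goes in, so I first push the lid back to its stop by its bar.

```bash
python3 -m creep '[[0,[0.04,0.02,0.03],0.1],[0,[0.41,0.623,0.080],1.271],[0,[0.41,0.623,0.080],1.271],[0,[0.41,0.623,0.080],1.271],[0,[0.41,0.623,0.080],1.271],[0,[0.41,0.623,0.080],1.271],[0,[0.41,0.623,0.080],1.271],[0,[0.41,0.623,0.080],1.271],[0,[0.41,0.623,0.080],1.271],[0,[0.41,0.623,0.080],1.271],[0,[0.41,0.623,0.080],1.271],[0,[0.41,0.623,0.080],1.271]]' 20
```

```text
time: 2.8
tool_pos: [0.4507, -0.1682, 0.2825]
eef_rot: [0.706, 0.708, 0.0, 0.0]
force: [1.4, -0.5, -0.3]
finger_gap: 0.125
gripper_force: 0.0
```

```bash
python3 -m creep '[[0,[0.136,0.218,0.02],0],[0,[0.136,0.218,0.02],0],[0,[0.136,0.218,0.02],0],[0,[0.136,0.218,0.02],0],[0,[0.136,0.218,0.02],0],[0,[0.136,0.218,0.02],0],[0,[0.136,0.218,0.02],0],[0,[0.16,0.218,0.02],0],[0,[0.175,0.218,0.02],0],[0,[0.185,0.218,0.02],0],[0,[0.19,0.218,0.02],0],[0,[0.195,0.218,0.02],0]]'; python3 -m creep '[[0,[0.004,0,0],0],[0,[0.008,0,0],0],[0,[0.012,0,0],0],[0,[0.015,0,0],0],[0,[0.018,0,0],0],[0,[0.02,0,0],0],[0,[0.02,0,0],0]]'
```

```text
time: 3.8
tool_pos: [0.6447, 0.0474, 0.3017]
eef_rot: [0.707, 0.707, -0.001, -0.001]
force: [-1.4, 0.9, 0.3]
finger_gap: -0.001
gripper_force: 0.2
time: 4.38
tool_pos: [0.6654, 0.0479, 0.3021]
eef_rot: [0.707, 0.707, 0.0, 0.0]
force: [0.3, -0.4, -0.7]
finger_gap: 0.007
gripper_force: 0.0
```

```bash
python3 -m creep '[[0,[0.003,0,0],0],[0,[0.006,0,0],0],[0,[0.006,0,0],0]]'; python3 - <<'E'
from h import *
p,d=capture("scene"); cv2.imwrite("pics/s1.png",cv2.resize(p[130:330,200:480,::-1],None,fx=2.5,fy=2.5))
L,_=region_pts("scene",regions_of("scene","lid")[0]["region"],d)
for a in range(140,340,30):
    s=L[(L[:,2]>a/1e3)&(L[:,2]<a/1e3+.02)]
    if len(s)>5: print(a,len(s),np.percentile(s[:,0],[5,50,95]))
print(get_state()["force"])
E
```

```text
time: 4.63
tool_pos: [0.6716, 0.0479, 0.3021]
eef_rot: [0.707, 0.707, 0.0, 0.0]
force: [-1.3, -0.6, 0.1]
finger_gap: 0.002
gripper_force: 0.0
140 672 [0.66371971 0.66784375 0.67048489]
170 559 [0.66639983 0.66942862 0.67500389]
200 620 [0.67093817 0.67397789 0.67947852]
230 578 [0.67535829 0.67878454 0.68456023]
260 931 [0.67868897 0.68703952 0.68967995]
290 84 [0.68353063 0.68980773 0.69276555]
320 197 [0.68533536 0.69095894 0.6950147 ]
[-0.44404921  0.30051536 -0.22986348]
```

View pics/s1.png

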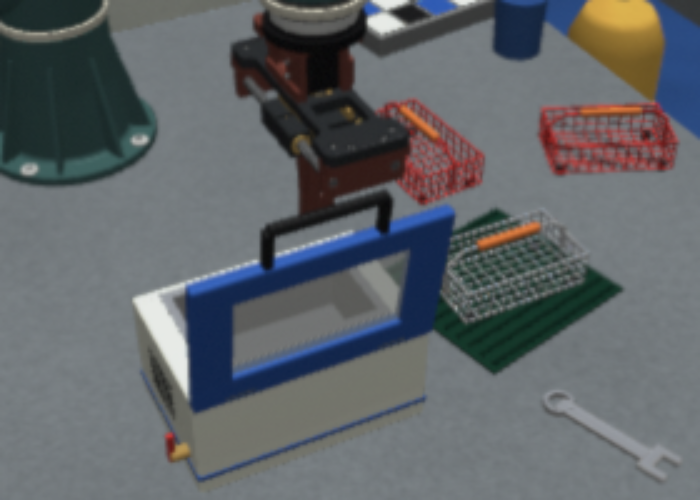

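The lid now leans back at about 1.73 rad (handle at about (325,225) in the crop) and the tank is open. I go on to the basket.

```bash
python3 -m creep '[[0.6,[-0.04,0,0],0],[0.6,[-0.08,0.0,0],0],[0.6,[-0.11,0.03,0],0],[0.6,[-0.12,0.07,0],0],[0.6,[-0.13,0.11,0],0],[0.6,[-0.14,0.15,0],0],[0.6,[-0.153,0.19,-0.01],0],[0.6,[-0.153,0.22,-0.04],0],[0.6,[-0.153,0.25,-0.07],0],[0.6,[-0.153,0.28,-0.1],0],[0.6,[-0.153,0.303,-0.13],0],[0.6,[-0.153,0.303,-0.165],0]]' 25;  python3 -m creep '[[0.6,[0,0,-0.01],0],[0.6,[0,0,-0.01],0]]'; python3 - <<'E'
from h import *
p,d=capture("top"); cv2.imwrite("pics/t2.png",cv2.resize(p[190:290,180:320,::-1],None,fx=5,fy=5,interpolation=2))
s=get_state();print(s["tool_pos"],s["finger_gap"])
E
```

```text
time: 5.73
tool_pos: [0.5187, 0.3561, 0.1367]
eef_rot: [0.706, 0.708, 0.003, -0.0]
force: [0.6, -0.2, -0.2]
finger_gap: 0.602
gripper_force: 0.0
time: 5.9
tool_pos: [0.5154, 0.3496, 0.1239]
eef_rot: [0.707, 0.707, -0.004, -0.001]
force: [0.2, -0.2, 0.9]
finger_gap: 0.6
gripper_force: 0.0
[0.51716313 0.35007128 0.12639058] 0.6011358876242078
```

View pics/t2.png

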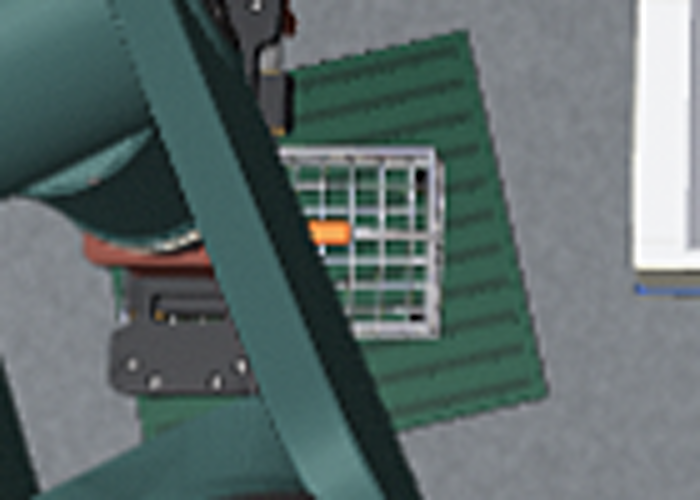

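The basket is unmoved, with the bar end at crop (330,232), between the fingers. I descend and grip.

```bash
python3 -m creep '[[0.6,[0,0.001,-0.03],0],[0.6,[0,0.001,-0.055],0],[0.6,[0,0.001,-0.073],0],[0.6,[0,0.001,-0.073],0],[0.6,[0,0.001,-0.073],0],[0.05,[0,0.001,-0.073],0],[0.05,[0,0.001,-0.073],0],[0.05,[0,0.001,-0.073],0],[0.05,[0,0.001,-0.073],0],[0.05,[0,0.001,-0.073],0],[0.05,[0,0.001,-0.073],0]]' 30;  python3 -m creep '[[0.05,[0,0,0.01],0],[0.05,[0,0,0.03],0],[0.05,[0,0,0.06],0],[0.05,[0,0,0.095],0],[0.05,[0,0,0.13],0],[0.05,[0,0,0.16],0],[0.05,[0,0,0.18],0],[0.05,[0,0,0.18],0],[0.05,[0,0,0.18],0]]'
```

```text
time: 6.87
tool_pos: [0.5181, 0.352, 0.0545]
eef_rot: [0.707, 0.707, 0.0, 0.0]
force: [1.2, -0.4, -0.1]
finger_gap: 0.184
gripper_force: 0.0
time: 7.62
tool_pos: [0.5183, 0.3521, 0.235]
eef_rot: [0.707, 0.707, 0.001, 0.0]
force: [0.2, 0.3, -2.7]
finger_gap: 0.122
gripper_force: 30.0
```

```bash
python3 -m creep '[[0.05,[0,-0.02,0],0],[0.05,[0.01,-0.05,0],0],[0.05,[0.02,-0.085,0],0],[0.05,[0.03,-0.12,0],0],[0.05,[0.044,-0.155,0],0],[0.05,[0.044,-0.19,0],0],[0.05,[0.044,-0.225,0],0],[0.05,[0.044,-0.255,0],0],[0.05,[0.044,-0.28,0],0],[0.05,[0.044,-0.295,0],0],[0.05,[0.044,-0.302,0],0],[0.05,[0.044,-0.302,0],0]]';  python3 -m creep '[[0.05,[0,0,-0.005],0],[0.05,[0,0,-0.005],0],[0.05,[0,0,-0.005],0]]'; python3 - <<'E'
from h import *
np.set_printoptions(precision=4,suppress=True)
p,d=capture("scene"); cv2.imwrite("pics/s3.png",cv2.resize(p[110:330,230:430,::-1],None,fx=2.7,fy=2.7,interpolation=2))
for r in regions_of("scene","basket"): 
    P,_=region_pts("scene",r["region"],d); print(r["conf"],r["box"],np.percentile(P,[2,98],axis=0))
p,d=capture("top"); cv2.imwrite("pics/t3.png",cv2.resize(p[130:270,290:440,::-1],None,fx=4,fy=4,interpolation=2))
E
```

```text
time: 8.62
tool_pos: [0.5606, 0.0486, 0.232]
eef_rot: [0.708, 0.706, -0.001, -0.001]
force: [-0.0, 0.1, -2.3]
finger_gap: 0.121
gripper_force: 30.0
time: 8.87
tool_pos: [0.5613, 0.0511, 0.2281]
eef_rot: [0.707, 0.708, -0.0, -0.001]
force: [0.1, 0.6, -2.2]
finger_gap: 0.123
gripper_force: 30.0
0.8 [270.5, 204.6, 72.9, 35.7] [[ 0.2556 -0.0291 -0.0009]
 [ 0.6072  0.2388  0.2468]]
0.6 [345.0, 169.9, 46.9, 41.7] [[ 0.1424  0.327  -0.0012]
 [ 0.3506  0.4404  0.0739]]
0.6 [416.2, 171.1, 51.2, 31.1] [[ 0.2653  0.5246 -0.0033]
 [ 0.422   0.7031  0.0708]]
```

View pics/s3.png

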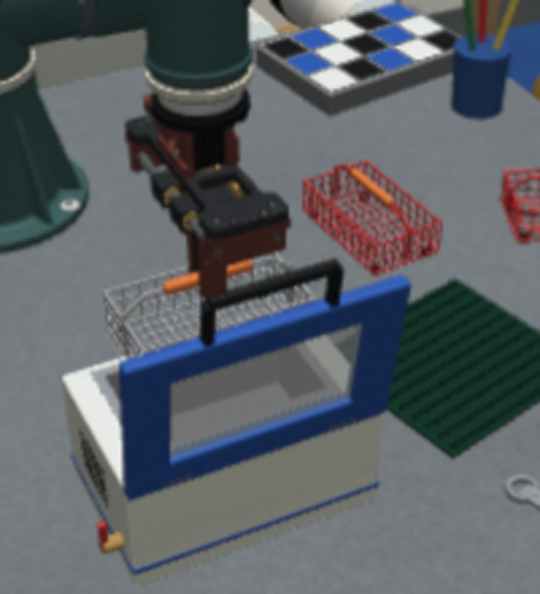

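View pics/t3.png

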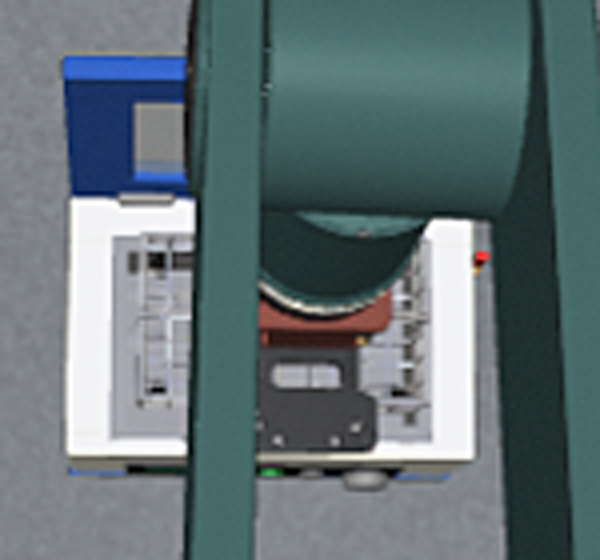

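The basket is held level over the tank, its ends inside the tank's outline (top crop from 140 to 425 against 112 to 430), and the lid stays back. Now I lower it.

```bash
python3 -m creep '[[0.05,[0,0,-0.01],0],[0.05,[0,0,-0.025],0],[0.05,[0,0,-0.04],0],[0.05,[0,0,-0.055],0],[0.05,[0,0,-0.07],0],[0.05,[0,0,-0.083],0],[0.05,[0,0,-0.093],0],[0.05,[0,0,-0.102],0],[0.05,[0,0,-0.109],0],[0.05,[0,0,-0.115],0],[0.05,[0,0,-0.118],0],[0.05,[0,0,-0.118],0]]';  python3 -m creep '[[0.05,[0,0,-0.002],0],[0.05,[0,0,-0.004],0],[0.05,[0,0,-0.006],0],[0.05,[0,0,-0.007],0],[0.05,[0,0,-0.007],0]]'
```

```text
time: 10.02
tool_pos: [0.5617, 0.0499, 0.1106]
eef_rot: [0.707, 0.707, -0.0, -0.0]
force: [-0.3, 1.0, -2.5]
finger_gap: 0.124
gripper_force: 30.0
time: 10.43
tool_pos: [0.5629, 0.0499, 0.1047]
eef_rot: [0.707, 0.707, 0.001, 0.001]
force: [0.6, 0.4, 1.9]
finger_gap: 0.122
gripper_force: 30.0
```

```bash
python3 -m creep '[[0.05,[0,0,0],0],[0.05,[0,0,0],0]]';python3 -m creep '[[0.05,[0,0,-0.001],0],[0.05,[0,0,-0.001],0]]'; python3 - <<'E'
from h import *
for r in range(3):
    p,d=capture("top"); s=get_state(); print(s["tool_pos"],s["force"],s["wrist_torque"])
E
```

```text
time: 10.6
tool_pos: [0.5628, 0.0499, 0.1047]
eef_rot: [0.707, 0.707, 0.001, 0.001]
force: [1.8, 0.4, 2.7]
finger_gap: 0.126
gripper_force: 30.0
time: 10.77
tool_pos: [0.5637, 0.0499, 0.1041]
eef_rot: [0.707, 0.707, 0.001, 0.001]
force: [2.8, -0.1, 5.5]
finger_gap: 0.118
gripper_force: 30.0
[0.56371466 0.0498358  0.10411827] [ 3.03863331 -0.2305881   5.42257473] [-0.04921967 -0.30934242  0.01862028]
[0.56367962 0.04987777 0.10412455] [ 2.29527389 -0.24105147  5.58371847] [-0.02679684 -0.3096176  -0.00794007]
[0.56371587 0.04986256 0.10412308] [2.17982285 0.65815132 5.49785701] [ 0.04608003 -0.31012914  0.07298705]
```

```bash
python3 - <<'E'
from h import *
p,d=capture("scene"); a=cv2.resize(p[180:300,250:400,::-1],(400,320),interpolation=2)
p,d=capture("top"); b=cv2.resize(p[150:260,295:432,::-1],(400,320),interpolation=2)
cv2.imwrite("pics/c4.png",np.hstack([a,b]))
E
```

```text
(no output)
```

View pics/c4.png

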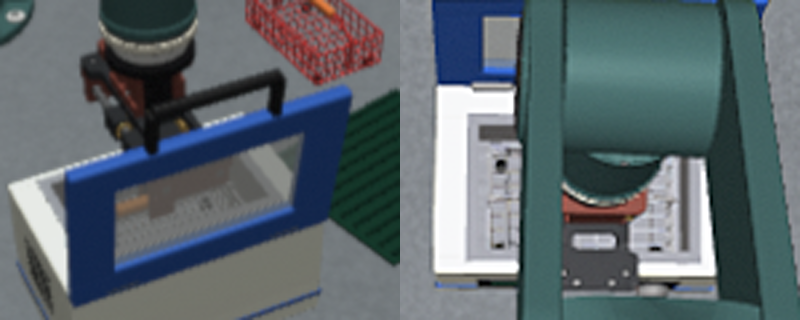

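The basket sits inside the tank, clear of its walls (right half: front edge at row 250, tank edge at 262), so the load is a front foot on the floor with a slight tilt. I ease the grip and let it settle while lowering.

```bash
python3 -m creep '[[0.05,[0,0,0],0],[0.05,[0,0,0],0],[0.05,[0,0,-0.001],0],[0.05,[0,0,-0.002],0],[0.05,[0,0,-0.002],0]]' 5;python3 -m creep '[[0.05,[0,0,-0.001],0],[0.05,[0,0,-0.002],0],[0.05,[0,0,-0.002],0]]'
```

```text
time: 11.43
tool_pos: [0.5637, 0.0498, 0.1021]
eef_rot: [0.707, 0.707, 0.001, 0.001]
force: [1.2, 0.2, 4.7]
finger_gap: 0.122
gripper_force: 5.0
time: 11.68
tool_pos: [0.5637, 0.0499, 0.1001]
eef_rot: [0.707, 0.707, 0.001, 0.001]
force: [2.3, 0.3, 4.8]
finger_gap: 0.125
gripper_force: 5.0
```

```bash
python3 -m creep '[[0.16,[0,0,0],0],[0.2,[0,0,0],0],[0.3,[0,0,0],0],[0.4,[0,0,0],0],[0.4,[0,0,0],0],[0.4,[0,0,0],0],[0.4,[0,0,0],0]]';python3 -m creep '[[0.4,[0,0,0.01],0],[0.4,[0,0,0.03],0],[0.4,[0,0,0.06],0],[0.4,[0,0,0.1],0],[0.4,[0,0,0.14],0],[0.4,[-0.02,0,0.18],0],[0.4,[-0.05,0,0.22],0],[0.4,[-0.07,0.04,0.25],0],[0.4,[-0.09,0.08,0.25],0],[0.4,[-0.11,0.12,0.25],0],[0.4,[-0.13,0.15,0.25],0],[0.4,[-0.13,0.15,0.25],0]]'; python3 - <<'E'
from h import *
np.set_printoptions(precision=4,suppress=True)
print(get_state()["tool_pos"],get_state()["finger_gap"])
p,d=capture("top"); b=cv2.resize(p[140:265,295:432,::-1],(548,500),interpolation=2)
cv2.imwrite("pics/t5.png",b); p=p.astype(int)
m=(p[:,:,0]>150)&(p[:,:,1]>60)&(p[:,:,1]<170)&(p[:,:,2]<80); m[:150]=0;m[260:]=0;m[:,:300]=0;m[:,430:]=0
v,u=np.nonzero(m); 
if len(u): print(len(u),pix2w("top",np.c_[u,v],z=.121).mean(0),np.percentile(pix2w("top",np.c_[u,v],d[v,u]),[10,50,90],axis=0),cv2.minAreaRect(pix2w("top",np.c_[u,v],z=.121)[:,:2].astype(np.float32)))
for r in regions_of("top","basket")[:3]:
    P,uv=region_pts("top",r["region"],d)
    if abs(P[:,1].mean()-.05)<.1:
        print(r["conf"],r["box"],np.percentile(P,[2,98],axis=0))
        for nm,k in(("x",P[:,0]),("y",P[:,1])):
            for lo in(1,0):
                s=P[(P[:,2]>.085)&(P[:,2]<.112)&((k<np.median(k)-.03) if lo else (k>np.median(k)+.03))]; print(nm,lo,len(s),np.median(s,axis=0))
E
```

```text
time: 12.27
tool_pos: [0.5618, 0.0499, 0.0989]
eef_rot: [0.707, 0.707, -0.0, -0.0]
force: [-0.6, 0.4, 0.3]
finger_gap: 0.397
gripper_force: 0.0
time: 13.27
tool_pos: [0.4292, 0.203, 0.3507]
eef_rot: [0.706, 0.708, 0.001, -0.001]
force: [-0.3, 0.3, -0.9]
finger_gap: 0.405
gripper_force: 0.0
[0.4292 0.203  0.3507] 0.40500517266150504
115 [0.5641 0.0465 0.121 ] [[0.5594 0.0173 0.1175]
 [0.5642 0.0455 0.1201]
 [0.5672 0.081  0.1229]] ((0.5778040885925293, 0.002080574631690979), (0.030382949858903885, 0.1751958131790161), 18.276220321655273)
0.88 [326.2, 199.7, 60.5, 38.1] [[ 0.5285 -0.0289  0.0474]
 [ 0.6106  0.1256  0.1225]]
x 1 40 [ 0.5384 -0.0268  0.0972]
x 0 0 [nan nan nan]
y 1 101 [ 0.5776 -0.0269  0.0968]
y 0 88 [0.5832 0.1234 0.0975]
  return _methods._mean(a, axis=axis, dtype=dtype,
  ret = um.true_divide(
```

View pics/t5.png

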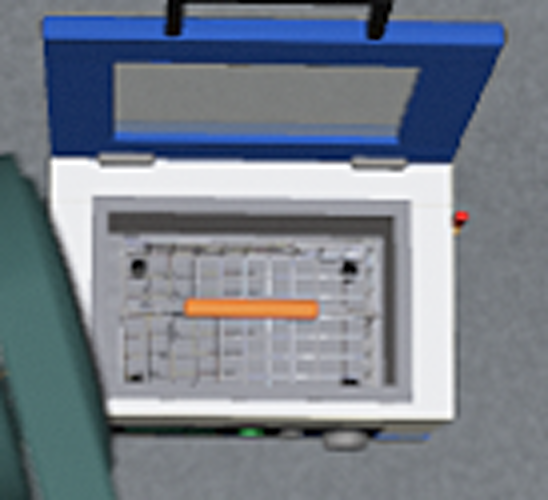

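The basket sits level in the tank: its bar at crop (252,308), about midway between rim rows 240 and 385, with its top at z = 0.120 (0.121 expected). I check tilt and locate the lid bar.

```bash
python3 - <<'E'
from h import *
np.set_printoptions(precision=4,suppress=True)
p,d=capture("top"); P,uv=region_pts("top",regions_of("top","basket")[0]["region"],d)
for y in(-.0269,.1234):
    k=(abs(P[:,1]-y)<.008)&(P[:,2]>.085)&(P[:,2]<.115); s=P[k]
    if len(s)>5: print("rim end",len(s),s[:,0].min(),s[:,0].max(),np.polyfit(s[:,0],s[:,2],1))
p2,d2=capture("scene")
for c,dd in(("top",d),("scene",d2)):
    L,_=region_pts(c,regions_of(c,"lid")[0]["region"],dd); b=L[L[:,2]>.308]
    print(c,len(b),np.percentile(b,[5,50,95],axis=0))
E
```

```text
top 348 [[0.6811 0.0003 0.3143]
 [0.6852 0.0502 0.3206]
 [0.6912 0.1006 0.3242]]
scene 321 [[ 0.6869 -0.0047  0.3127]
 [ 0.6922  0.0417  0.3207]
 [ 0.6952  0.0955  0.3243]]
```

```bash
python3 -m creep '[[0.6,[0.03,-0.02,0.01],0],[0.6,[0.06,-0.04,0.02],0],[0.6,[0.09,-0.055,0.03],0],[0.6,[0.12,-0.07,0.03],0],[0.6,[0.15,-0.09,0.03],0],[0.6,[0.18,-0.11,0.03],0],[0.6,[0.21,-0.125,0.03],0],[0.6,[0.235,-0.14,0.03],0],[0.6,[0.25,-0.15,0.03],0],[0.6,[0.258,-0.154,0.03],0],[0.6,[0.258,-0.154,0.03],0],[0.6,[0.258,-0.154,0.03],0]]' 12; python3 -m creep '[[0.6,[0,0,-0.02],0],[0.6,[0,0,-0.045],0],[0.6,[0,0,-0.07],0],[0.6,[0,0,-0.083],0],[0.6,[0,0,-0.083],0],[0.6,[0,0,-0.083],0],[0.05,[0,0,-0.083],0],[0.05,[0,0,-0.083],0],[0.05,[0,0,-0.083],0],[0.05,[0,0,-0.083],0],[0.05,[0,0,-0.083],0],[0.05,[0,0,-0.083],0]]';python3 -m creep '[[0.05,[0,0,0],0],[0.05,[0,0,0],0],[0.05,[0,0,0],0]]'
```

```text
time: 14.62
tool_pos: [0.6897, 0.0453, 0.3785]
eef_rot: [0.708, 0.707, -0.0, -0.001]
force: [-0.1, -0.4, -0.7]
finger_gap: 0.605
gripper_force: 0.0
time: 15.62
tool_pos: [0.6901, 0.0458, 0.2964]
eef_rot: [0.707, 0.707, 0.0, 0.0]
force: [-0.6, -0.4, 0.2]
finger_gap: 0.187
gripper_force: 0.0
time: 15.87
tool_pos: [0.6901, 0.0459, 0.2962]
eef_rot: [0.707, 0.707, 0.0, 0.0]
force: [-0.7, -0.2, 0.1]
finger_gap: 0.134
gripper_force: 12.0
```

Bar gripped (11.8 mm). Work out the arc.

```bash
python3 -c "
import numpy as np
f=lambda a:np.array([-190*np.cos(a)+8*np.sin(a),190*np.sin(a)+8*np.cos(a)])
A=[np.linspace(1.746,1.15,13),np.linspace(1.15,.6,13),np.linspace(.6,.22,13),np.linspace(.22,0,13)]
for a in A: print(*['[%.3f,0,%.3f]'%tuple((f(t)-f(a[0]))/1e3) for t in a[1:]])"
```

```text
[-0.009,0,0.002] [-0.019,0,0.003] [-0.028,0,0.004] [-0.037,0,0.004] [-0.047,0,0.004] [-0.056,0,0.004] [-0.066,0,0.003] [-0.075,0,0.001] [-0.084,0,-0.001] [-0.093,0,-0.003] [-0.102,0,-0.006] [-0.111,0,-0.009]
[-0.008,0,-0.003] [-0.016,0,-0.007] [-0.024,0,-0.011] [-0.031,0,-0.016] [-0.038,0,-0.021] [-0.045,0,-0.026] [-0.052,0,-0.031] [-0.059,0,-0.037] [-0.065,0,-0.043] [-0.071,0,-0.049] [-0.077,0,-0.056] [-0.082,0,-0.063]
[-0.004,0,-0.005] [-0.007,0,-0.010] [-0.010,0,-0.015] [-0.013,0,-0.020] [-0.016,0,-0.025] [-0.019,0,-0.031] [-0.021,0,-0.036] [-0.024,0,-0.042] [-0.026,0,-0.047] [-0.028,0,-0.053] [-0.030,0,-0.059] [-0.031,0,-0.065]
[-0.001,0,-0.003] [-0.002,0,-0.007] [-0.002,0,-0.010] [-0.003,0,-0.014] [-0.004,0,-0.017] [-0.004,0,-0.020] [-0.005,0,-0.024] [-0.005,0,-0.027] [-0.006,0,-0.031] [-0.006,0,-0.034] [-0.006,0,-0.038] [-0.006,0,-0.041]
```

```bash
python3 -m creep '[[0.05,[-0.009,0,0.002],0],[0.05,[-0.019,0,0.003],0],[0.05,[-0.028,0,0.004],0],[0.05,[-0.037,0,0.004],0],[0.05,[-0.047,0,0.004],0],[0.05,[-0.056,0,0.004],0],[0.05,[-0.066,0,0.003],0],[0.05,[-0.075,0,0.001],0],[0.05,[-0.084,0,-0.001],0],[0.05,[-0.093,0,-0.003],0],[0.05,[-0.102,0,-0.006],0],[0.05,[-0.111,0,-0.009],0]]' 15
```

```text
time: 16.87
tool_pos: [0.5778, 0.046, 0.2865]
eef_rot: [0.707, 0.707, -0.0, -0.0]
force: [1.7, 1.3, -1.0]
finger_gap: 0.13
gripper_force: 15.0
```

```bash
python3 -m creep '[[0.05,[-0.008,0,-0.003],0],[0.05,[-0.016,0,-0.007],0],[0.05,[-0.024,0,-0.011],0],[0.05,[-0.031,0,-0.016],0],[0.05,[-0.038,0,-0.021],0],[0.05,[-0.045,0,-0.026],0],[0.05,[-0.052,0,-0.031],0],[0.05,[-0.059,0,-0.037],0],[0.05,[-0.065,0,-0.043],0],[0.05,[-0.071,0,-0.049],0],[0.05,[-0.077,0,-0.056],0],[0.05,[-0.082,0,-0.063],0]]'
```

```text
time: 17.87
tool_pos: [0.4961, 0.0459, 0.2233]
eef_rot: [0.707, 0.707, -0.0, -0.0]
force: [-0.6, 1.5, 0.4]
finger_gap: 0.128
gripper_force: 15.0
```

```bash
python3 -m creep '[[0.05,[-0.004,0,-0.005],0],[0.05,[-0.007,0,-0.010],0],[0.05,[-0.010,0,-0.015],0],[0.05,[-0.013,0,-0.020],0],[0.05,[-0.016,0,-0.025],0],[0.05,[-0.019,0,-0.031],0],[0.05,[-0.021,0,-0.036],0],[0.05,[-0.024,0,-0.042],0],[0.05,[-0.026,0,-0.047],0],[0.05,[-0.028,0,-0.053],0],[0.05,[-0.030,0,-0.059],0],[0.05,[-0.031,0,-0.065],0]]'
```

```text
time: 18.87
tool_pos: [0.4654, 0.0459, 0.1584]
eef_rot: [0.707, 0.707, -0.0, -0.0]
force: [-1.3, -0.1, 0.2]
finger_gap: 0.13
gripper_force: 15.0
```

```bash
python3 -m creep '[[0.05,[-0.001,0,-0.003],0],[0.05,[-0.002,0,-0.007],0],[0.05,[-0.002,0,-0.010],0],[0.05,[-0.003,0,-0.014],0],[0.05,[-0.004,0,-0.017],0],[0.05,[-0.004,0,-0.020],0],[0.05,[-0.005,0,-0.024],0],[0.05,[-0.005,0,-0.027],0],[0.05,[-0.006,0,-0.031],0],[0.05,[-0.006,0,-0.034],0],[0.05,[-0.006,0,-0.037],0],[0.05,[-0.006,0,-0.039],0]]'
```

```text
time: 19.87
tool_pos: [0.4598, 0.0459, 0.1196]
eef_rot: [0.707, 0.707, -0.0, -0.0]
force: [-1.6, 1.9, -0.7]
finger_gap: 0.128
gripper_force: 15.0
```

```bash
python3 -m creep '[[0.05,[0,0,-0.001],0],[0.05,[0,0,-0.002],0],[0.05,[0,0,-0.002],0]]'; python3 -m creep '[[0.05,[0,0,-0.001],0],[0.05,[0,0,-0.002],0],[0.05,[0,0,-0.002],0]]'
```

```text
time: 20.12
tool_pos: [0.4598, 0.0459, 0.1189]
eef_rot: [0.707, 0.707, -0.0, -0.0]
force: [-3.7, 0.8, 11.9]
finger_gap: 0.126
gripper_force: 15.0
time: 20.37
tool_pos: [0.4598, 0.0458, 0.1175]
eef_rot: [0.707, 0.707, -0.0, 0.0]
force: [-5.6, 0.3, 19.0]
finger_gap: 0.129
gripper_force: 15.0
```

```bash
python3 -m creep '[[0.05,[0,0,0.001],0],[0.05,[0,0,0.002],0],[0.2,[0,0,0.002],0],[0.3,[0,0,0.002],0],[0.3,[0,0,0.002],0],[0.3,[0,0,0.002],0],[0.3,[0,0,0.002],0]]'; python3 -m creep '[[0.3,[0,0,0.01],0],[0.3,[0,0,0.025],0],[0.3,[0,0,0.045],0],[0.3,[0,0,0.075],0],[0.3,[0,0,0.11],0],[0.3,[-0.01,0.03,0.14],0],[0.3,[-0.02,0.06,0.17],0],[0.3,[-0.03,0.1,0.18],0],[0.3,[-0.03,0.14,0.18],0],[0.3,[-0.03,0.18,0.18],0],[0.3,[-0.03,0.2,0.18],0],[0.3,[-0.03,0.2,0.18],0]]'; python3 - <<'E'
from h import *
np.set_printoptions(precision=4,suppress=True)
p,d=capture("scene"); a=cv2.resize(p[180:340,230:430,::-1],(500,400),interpolation=2); cv2.imwrite("pics/f.png",a)
p,dt=capture("top")
for c,dd in(("top",dt),("scene",d)):
    L,_=region_pts(c,regions_of(c,"lid")[0]["region"],dd); k=(abs(L[:,2]-.14)<.03)&(L[:,0]>.49)&(L[:,0]<.65)
    q=L[k]; q=q[q[:,2]>np.median(q[:,2])-.004] if len(q) else q
    print(c,len(q),q[:,2].mean(),np.polyfit(q[:,0],q[:,2],1))
s=get_state();print(s["time"],s["tool_pos"],s["force"])
E
```

```text
time: 20.95
tool_pos: [0.4602, 0.0458, 0.118]
eef_rot: [0.707, 0.707, 0.0, 0.0]
force: [0.9, -0.7, 0.6]
finger_gap: 0.301
gripper_force: 0.0
time: 21.95
tool_pos: [0.4298, 0.2498, 0.2982]
eef_rot: [0.706, 0.709, 0.001, -0.001]
force: [-0.4, 0.6, 0.4]
finger_gap: 0.303
gripper_force: 0.0
top 5856 0.14321881929981933 [0.0006 0.1429]
scene 3782 0.14472570154844663 [0.001  0.1442]
22.15 [0.4298 0.2448 0.2977] [-0.205   0.1322  0.5308]
```

View pics/f.png

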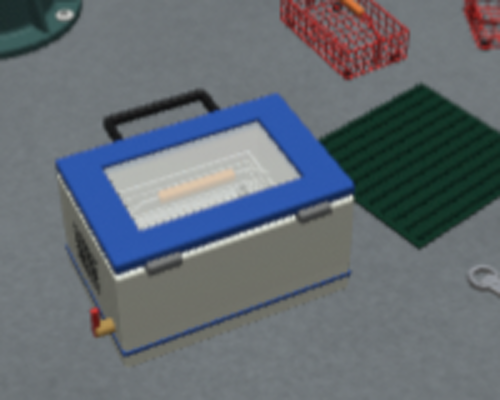

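The lid is shut flat (slope 0.001; window at crop (200,175)), the basket's orange bar shows through it at (195,185), and the arm is clear.

```bash
python3 -c "
from cell import *
print(finish_job())"
```

```text
the job is handed in; nothing more can be done
None
```

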